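# Fit the clutch collar on the mixer drive's D-spindle

### The job

Get the bench mixer drive ready for its set screw to be tightened. Lift the flat shipping fork off the spindle and lay it flat in the long compartment of the parts tray, and let go of it; then take the bare spindle between the fingertips and turn it until its flat faces squarely out of the open front of the drive. Then slide the collar from the tray onto the spindle with its screw on that flat, push the sprung disc fully down with it, and finish while still gripping the collar and keeping it pressed down; leave everything else where it is.

Things in the scene. Friction and masses are not known exactly. Their poses are not given: they have to be found in the camera images.
- drive: bench mixer drive, platform off, fixed: white housing 170 x 170 mm, metal deck 54 mm above the bench, low white splash wall on both sides and back (inner faces 79 mm from the spindle axis, top 80 mm above the bench). Origin on the bench under the spindle axis (middle of the housing); its -x axis points out of the open front (the side with display and knob, towards the robot).
- dshaft: upright steel D-spindle, 20 mm diameter with one flat 4 mm deep along its length (16 mm across flat and back: the flat lies 6 mm, the round back 10 mm from the axis). Bare from the disc (74 mm above the bench) to its top at 120 mm; top 4 mm chamfered. Origin on the axis at bench height; its own -x axis points out of the flat.
- spindle (a joint): turn of the spindle about the vertical, rad, counter-clockwise seen from above positive; 0 = flat facing squarely out of the open front. Stays where left; turns with about 0.05 N m.
- disc (a joint): travel of the sprung clutch disc (dark, 72 mm in diameter, round the spindle, top 74 mm above the bench when up): 0 up, 0.008 m fully down on its stop. Spring: 3 N to start, 9 N fully down.
- fork: flat U-shaped steel fork, 96 x 44 x 6 mm, 50 g, at first lying on the disc round the spindle, tail to the open front. Origin on its underside at the centre of the 24 mm slot (at first the spindle axis). Tail along its -x, 24 mm wide, 18 to 73 mm from the origin; prongs end 23 mm from it along +x. Underside 20 mm above the deck; beyond the disc's edge (36 mm) fingers can pass below it.
- fork_grip (a point): point on the fork's tail to grip across its 24 mm width: mid thickness, 52 mm from the origin along -x.
- fork_mid (a point): middle of the fork's 96 mm length, on its underside (25 mm from the origin along -x).
- tray: grey parts tray, fixed, 154 x 168 mm, floor 4 mm thick, walls up to 12 mm above the bench. Origin on the bench at the middle of the tray; x and y along its sides. A long compartment (116 x 80 mm), two smaller ones (56 x 76 mm) beside it, a narrow one with a hex key at the front.
- long_pocket (a point): centre of the floor of the tray's long compartment, inside 116 mm along the tray's x and 80 mm along its y; floor 4 mm above the bench.
- collar: steel set collar, 44 mm round, 22 mm high, 140 g, with spanner flats 36 mm apart (+y and -y: grip here); bore 22 mm; its screw tip reaches 4 mm into the bore (7 mm from the axis), so it goes on only with the screw over the flat. Stands in one of the two smaller compartments (a plain bush in the other). Origin: centre of the underside; screw head on its -x side.
- screw (a point): outer end of the collar's set screw, 27.5 mm from the collar's axis along its -x, 11 mm above its underside.
- bush: plain stepped bush, 32 mm round, 14 mm high, no screw, loose in the other smaller compartment: leave alone.
- hex_key: L-shaped hex key, 95 x 19 x 5 mm, loose in the tray's narrow front compartment: leave alone.
- calculator: pocket calculator on the bench left of the drive, 112 x 66 x 13 mm: leave alone.
- marker: marker pen, 135 mm long, near the front edge of the bench: leave alone.
- timer: small bench timer, 70 x 70 x 25 mm, behind the drive: leave alone.
- oil_bottle: small brown bottle, 29 mm round, 62 mm high, behind the tray: leave alone.
There are look-alikes about, which are no part of the job. Leave any orange or red look-alike of the collar alone.

How it is judged:
On the way, in this order (a step that is already met when the one before it is completed fails the run):
1. the shipping fork lies flat in the long compartment, released (x of fork_mid in the frame of long_pocket between -0.016 and 0.016 m and y of fork_mid in the frame of long_pocket between -0.024 and 0.024 m and z of fork_mid in the frame of long_pocket below 0.004 m and angle between fork's own z axis and vertical below 0.08 rad and linear speed of fork below 0.02 m/s and contact force between the fingers and fork below 0.05 N), for 0.2 s.
2. the bare spindle, held between the fingers, has been turned until its flat faces out of the open front (within 0.2 rad) (value of joint spindle between -0.2 and 0.2 rad and contact force between the fingers and dshaft above 1 N), for 0.2 s.
At the end, for the whole second after the job is handed in: Fork flat in the long compartment; spindle flat facing the open front within 0.26 rad; collar upright on the spindle, screw on the flat and within 9 mm sideways of dead front; disc kept down at least 5.5 of its 8 mm; fingers gripping the collar with over 3 N (value of joint spindle between -0.26 and 0.26 rad and horizontal distance between collar and dshaft below 0.004 m and angle between collar's own z axis and vertical below 0.1 rad and x of screw in the frame of drive below -0.02 m and y of screw in the frame of drive between -0.009 and 0.009 m and value of joint disc above 0.0055 m and z of collar in the frame of drive below 0.0705 m and contact force between the fingers and collar above 3 N and linear speed of collar below 0.02 m/s and x of fork_mid in the frame of long_pocket between -0.016 and 0.016 m and y of fork_mid in the frame of long_pocket between -0.024 and 0.024 m and z of fork_mid in the frame of long_pocket below 0.004 m and angle between fork's own z axis and vertical below 0.08 rad); the arm keeps its last pose, push and grip.
It fails at once if the bush or the hex key in the tray is moved more than 30 mm (distance of any of bush, hex_key from where it was at the start of the episode above 0.03 m).
It fails at once if a bystander on the bench is moved more than 30 mm (distance of any of calculator, marker, timer, oil_bottle from where it was at the start of the episode above 0.03 m).
It also fails if it takes over 54 s, if anything falls off the work surface, if the arm or the gripper's body presses on something with over 40 N, if the wrist force passes 120 N, or if a joint passes its speed limit or range.

### The arm

A 6-joint arm with a two-finger parallel gripper is mounted at the origin on a cart in front of the work surface, level with it; the furniture and walls round the work are solid. World frame = base frame: x ahead of the robot, y to its left, z up, the work surface at z = 0. Lengths are in m, angles in rad, forces in N, time in s.
With the tool pointing down it reaches from about 0.375 to 0.975 m from the base axis. Payload 3.8 kg.
Tool frame: the origin (TCP) lies at the very end of the fingers, on their centre line; the grasp point (between the pads) lies 19 mm behind it; z points along the fingers, y is the line along which they close (so a half turn about z gives the same grasp; the last joint's range is limited). The gripper opens to 85 mm and grips with 20 to 120 N. Pads are 22 mm wide; open, the fingers measure 114 mm over their backs; the gripper's body (76 mm by 85 mm) begins 54 mm behind the grasp point. The pads swing forward as they close: fully open they stand 13 mm farther back than shut.
Start: joints at [1.274, 0.264, 1.604, -0, 1.274, -0.037], TCP at [0.173, 0.652, 0.231] pointing down, gripper open.
Joint ranges: [-2.63, 2.63], [-0.94, 2.18], [0.31, 2.57], [-1.31, 4.45], [0, 2.66], [-2.55, 2.55]. Speed limits (rad/s): [2.57, 2.57, 3.14, 3.14, 3.14, 3.14].

### API

Orientations are given as a rotation vector (axis times angle).
In Python, from workcell import monitor, viewer, job gives the robot as it stands. The module is installed in compiled form; this text tells all that it offers.
- The arm moves only by the tool step_arm, never from a script. Its argument "series" is one flat list of numbers, 4 for each row, row after row: the shift along the tool's x, y, z in m, then the turn about the tool's z in rad. A call has 1 to 8 rows; each row is the pose to reach, as a shift and turn from the pose commanded when the call began, along the tool's axes at that moment; what a row does not reach only later rows make up. A row lasts 1/8 s, in which the tool goes at most 62.5 mm and 10.7 degrees, less where a joint would pass 70% of its speed; a pose out of reach is approached as far as the arm can. A call with a gripper value outside its range is refused whole. "gripper" is the opening, from 0 (shut) to 1 (fully open), set as the call begins (left out, the last holds). The fingers move at their own pace and stop on an object; "newtons" is the grip in N (left out, the last holds). Time passes only in rows, so rows that repeat a pose let the fingers close. It gives the time, the measured TCP pose, the force, the opening and the grip force at its end, in the units of the state.
- monitor.read_state(): the state, without advancing time (a new reading comes with each control period).
- viewer.read_camera(name): name is "scene" or "top" or "wrist"; returns a dict with "image" (420x560x3 uint8, red, green, blue), "intrinsics" (3x3 intrinsics, pixels), "T" (4x4, takes a point from camera to world coordinates); the wrist camera has in their place "hand_eye" (4x4, takes a point from camera to tool coordinates, whose origin is the TCP and whose axes are the flange's). Camera axes: x right, y up, looking along -z (the intrinsics and any distortion apply to the point x, -y, -z); pixel columns grow to the right and rows downward; lengths in m; the calibration is good to about 2 mm. A picture is of the moment at which its call begins: read the wrist's pose just before it. There is no depth.
- job.finish_job(): hands the job in; it is judged then, once.
Trained networks look in a picture, given as the dict that the camera call returned (one of the last four; its "shot" number tells which), for a name from the list of things; names that differ only in an ending like _2 or _b are one class to them, and where a whole thing is asked for, a point or a joint stands for the part that bears it (a point fixed in the world has none). Each returns a list of dicts, best first, with "score" (0 to 1); they miss things now and then, are a little off and sometimes report something else, mostly with a low value. They report only what shows in the picture. A call takes as long as a camera call. They do not tell look-alikes from the thing itself.
- viewer.boxes_of(picture, label): "extent" ([centre column, centre row, width, height] in pixels, round what is visible of it).
- viewer.spot_point(picture, label): "point" ([column, row] in pixels: a listed point, or the origin of a listed thing).
The state is a dict: "time": time; "q": joint angles; "joint_vel": joint speeds; "joint_torque": joint torques, N m; "tool_pos": TCP position; "tcp_rot": TCP orientation; "wrist_force": force on the tool from outside, world axes, zero at the start; "torque": the same for the moment, N m; "width": opening from 0.0 (shut) to 1.0 (fully open); "grip_force": force on a finger pad.
Only numpy, scipy, OpenCV 4.12 (cv2) and the standard library are available. Lean on these libraries where they do the work, as an engineer would, in place of code of your own. Each camera call takes 0.05 s, during which the arm holds its last target. There are 200 camera calls.

## Working session

There is one attempt and no reset: what is moved stays moved. The work goes in short steps, Python scripts to look and compute and a tool call to move; the robot and the scene stay as the last step left them, time stands still between calls to the robot, and variables do not carry over. Pictures are saved under pics/ and viewed, at most 10 in all, crops included, and the job is handed in when it is done.

Besides the shell and the picture viewer there is one more tool, called after "Request:" as name(argument=value, ...), one argument or row to a line, values as JSON. step_arm: Moves the arm, as the interface text tells. Its arguments: {"type":"object","properties":{"series":{"type":"array"},"gripper":{"type":"number"},"newtons":{"type":"number"}},"required":["series"]}

```bash
mkdir -p pics; cat > h.py <<'E'
import numpy as np, cv2
from scipy.spatial.transform import Rotation as R
from workcell import monitor, viewer, job
def cam(n):
    s=monitor.read_state(); p=viewer.read_camera(n); p['s']=s
    if 'T' not in p:
        T=np.eye(4); T[:3,:3]=R.from_rotvec(s['tcp_rot']).as_matrix(); T[:3,3]=s['tool_pos']
        p['W']=T@np.array(p['hand_eye'])
    else: p['W']=np.array(p['T'])
    return p
def ray(p,uv):
    K=np.array(p['intrinsics']); d=np.linalg.inv(K)@[uv[0],uv[1],1]; d=np.array([d[0],-d[1],-d[2]])
    return p['W'][:3,3],p['W'][:3,:3]@d
def atz(p,uv,z):
    o,d=ray(p,uv); return o+d*(z-o[2])/d[2]
def pix(p,X):
    c=np.linalg.inv(p['W'])@np.append(X,1); u=np.array(p['intrinsics'])@[c[0],-c[1],-c[2]]; return u[:2]/u[2]
def save(p,n,crop=None,f=1):
    im=p['image'][:,:,::-1]
    if crop: im=im[crop[1]:crop[3],crop[0]:crop[2]]
    cv2.imwrite('pics/'+n,cv2.resize(im,None,fx=f,fy=f,interpolation=cv2.INTER_CUBIC))
E
python3 - <<'E'
from h import *
np.set_printoptions(precision=4,suppress=True)
s=monitor.read_state(); print(s)
for n in ['top','scene']:
    p=cam(n); save(p,n+'0.png'); print({k:v for k,v in p.items() if k not in('image','s')})
    for l,z in [('drive',0),('dshaft',0.12),('fork',.074),('fork_grip',.077),('fork_mid',.074),('tray',0),('long_pocket',.004),('collar',.004),('screw',.015),('bush',.004),('hex_key',.004),('calculator',0),('marker',0),('timer',0),('oil_bottle',0)]:
        print(l,[(np.round(d['point'],1),round(d['score'],2),atz(p,d['point'],z)[:2]) for d in viewer.spot_point(p,l)[:3]])
E
```

```text
{'time': 0.0, 'q': array([ 1.2741,  0.2648,  1.6054, -0.    ,  1.2737, -0.0369]), 'joint_vel': array([-0.0011, -0.001 ,  0.0001, -0.0015,  0.0004, -0.0004]), 'joint_torque': array([ -0.0005, -51.5138, -36.7297,   0.    ,   0.0131,   0.    ]), 'tool_pos': array([0.1732, 0.6516, 0.2299]), 'tcp_rot': array([-0.4069, -3.1148,  0.0035]), 'wrist_force': array([1.0654, 0.6231, 0.7076]), 'torque': array([ 0.0342, -0.0019,  0.0399]), 'grip_force': 0.0, 'width': 1.0000396955708009}
{'intrinsics': array([[391.5537,   0.    , 280.5964],
       [  0.    , 391.5537, 213.0976],
       [  0.    ,   0.    ,   1.    ]]), 'T': array([[ 0.0185,  0.9965, -0.0814,  0.4674],
       [-0.9998,  0.0187,  0.0026, -0.0164],
       [ 0.0041,  0.0814,  0.9967,  1.2503],
       [ 0.    ,  0.    ,  0.    ,  1.    ]]), 'shot': 1, 'W': array([[ 0.0185,  0.9965, -0.0814,  0.4674],
       [-0.9998,  0.0187,  0.0026, -0.0164],
       [ 0.0041,  0.0814,  0.9967,  1.2503],
       [ 0.    ,  0.    ,  0.    ,  1.    ]])}
drive [(array([238.3, 224.9]), 0.57, array([0.5292, 0.1147]))]
dshaft [(array([235.2, 226.8]), 0.62, arr
[... 2540 characters left out ...]
.3611])), (array([292.9, 291.2]), 0.62, array([ 0.4008, -0.1531])), (array([262.4, 267. ]), 0.6, array([ 0.4126, -0.0489]))]
screw [(array([288. , 292.5]), 0.81, array([ 0.3821, -0.1553])), (array([267.2, 256.6]), 0.75, array([ 0.4374, -0.0406])), (array([394.1, 327.5]), 0.74, array([ 0.4519, -0.3784]))]
bush [(array([410. , 299.9]), 0.69, array([ 0.5513, -0.3572]))]
hex_key [(array([373.1, 327.9]), 0.57, array([ 0.4316, -0.343 ]))]
calculator [(array([185.6, 188.5]), 0.89, array([0.5073, 0.3454]))]
marker [(array([207.1, 255.4]), 0.8, array([0.3566, 0.0798]))]
timer [(array([318.9, 195.8]), 0.84, array([0.7354, 0.0451]))]
oil_bottle [(array([407.7, 267.9]), 0.68, array([ 0.642 , -0.2973]))]
```

```bash
python3 - <<'E'
import cv2
im=cv2.imread('pics/top0.png'); cv2.imwrite('pics/top0c.png',cv2.resize(im[140:300,150:430],(800,457),interpolation=cv2.INTER_CUBIC))
E
```

```text
(no output)
```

View pics/top0c.png

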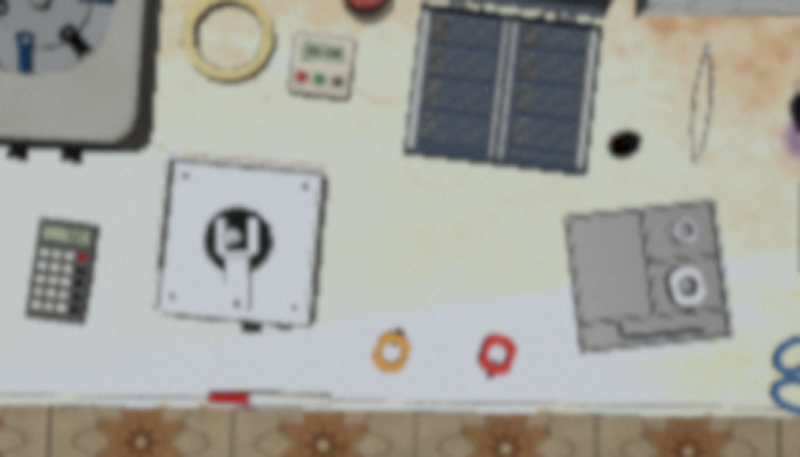

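View pics/scene0.png

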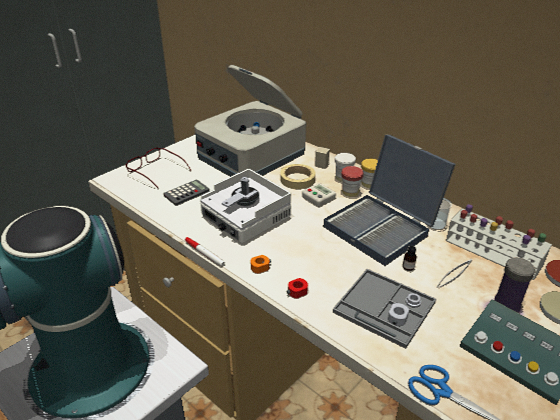

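Collar candidates in the top view are the grey one in the tray at about (391,240), the orange one at (287,263) and the red one at (324,264). The grey one fits: it is steel, stands in a small tray compartment and has a screw. I'll confirm that in a close crop later. Next I'll look at the drive from the wrist camera.

```bash
cat >> h.py <<'E'
def tool(s=None):
    s=s or monitor.read_state(); M=R.from_rotvec(s['tcp_rot']).as_matrix(); return np.array(s['tool_pos']),M
def yaw(M): return np.arctan2(M[1,0],M[0,0])   # heading of tool x in world
def plan(P,yw=None,s=None):
    p,M=tool(s); d=M.T@(np.array(P)-p); t=0
    if yw is not None:
        t=-(yw-yaw(M)); t=(t+np.pi)%(2*np.pi)-np.pi  # tool z is down
    print('shift',np.round(d,4),'turn',round(t,3),'rows',np.ceil(np.linalg.norm(d)/.0625),np.ceil(abs(t)/.186)); return d,t
E
python3 - <<'E'
from h import *
np.set_printoptions(precision=3,suppress=True)
p=cam('wrist'); print(p['hand_eye'],p['intrinsics']); P,M=tool(); print(M)
plan([.43,.125,.27],-0.12+np.pi); plan([.43,.125,.27],-0.12)
E
```

```text
[[-0.     0.948  0.319  0.082]
 [ 1.    -0.     0.001  0.001]
 [ 0.001  0.319 -0.948 -0.141]
 [ 0.     0.     0.     1.   ]] [[353.752   0.    282.604]
 [  0.    353.752 211.411]
 [  0.      0.      1.   ]]
[[-0.966  0.257  0.   ]
 [ 0.257  0.966  0.   ]
 [-0.     0.    -1.   ]]
shift [-0.383 -0.444 -0.039] turn -0.14 rows 10.0 1.0
shift [-0.383 -0.444 -0.039] turn 3.002 rows 10.0 17.0
```

Request:
step_arm(
  series=[-0.04,-0.046,-0.005,0,-0.08,-0.092,-0.01,0,-0.12,-0.138,-0.015,0,-0.16,-0.184,-0.02,0,-0.2,-0.23,-0.025,-0.05,-0.24,-0.276,-0.03,-0.1,-0.28,-0.322,-0.034,-0.14,-0.32,-0.37,-0.039,-0.14],
)

```text
time: 2.65
tool_pos: [0.3881, 0.211, 0.2708]
tcp_rot: [0.187, 3.135, 0.001]
wrist_force: [0.9, 0.7, 0.4]
width: 1.0
grip_force: 0.0
```

Request:
step_arm(
  series=[-0.058,-0.065,0,0,-0.058,-0.065,0,0,-0.058,-0.065,0,0],
)

```text
time: 3.02
tool_pos: [0.4381, 0.1398, 0.2704]
tcp_rot: [0.194, 3.135, 0.0]
wrist_force: [-0.1, -0.1, -0.1]
width: 1.0
grip_force: 0.0
```

```bash
python3 - <<'E'
from h import *
np.set_printoptions(precision=4,suppress=True)
p=cam('wrist'); save(p,'w1.png'); print(p['s']['tool_pos'],yaw(tool()[1]),p['s']['time'])
for l,z in [('drive',0),('dshaft',0.0),('dshaft',0.12),('fork',.074),('fork_grip',.077),('fork_mid',.074)]:
    print(l,[(np.round(d['point'],1),round(d['score'],2),atz(p,d['point'],z)[:2]) for d in viewer.spot_point(p,l)[:2]])
E
```

```text
[0.4381 0.1398 0.2704] 3.01952222355018 3.025
drive [(array([278.7, 239.6]), 0.74, array([0.5315, 0.124 ])), (array([276.5, 240.8]), 0.34, array([0.5328, 0.121 ]))]
dshaft []
dshaft []
fork [(array([278.6, 261.2]), 0.65, array([0.5247, 0.1256]))]
fork_grip [(array([269.4, 217.7]), 0.75, array([0.4741, 0.1228]))]
fork_mid [(array([278.7, 241.2]), 0.67, array([0.5019, 0.1286]))]
```

View pics/w1.png

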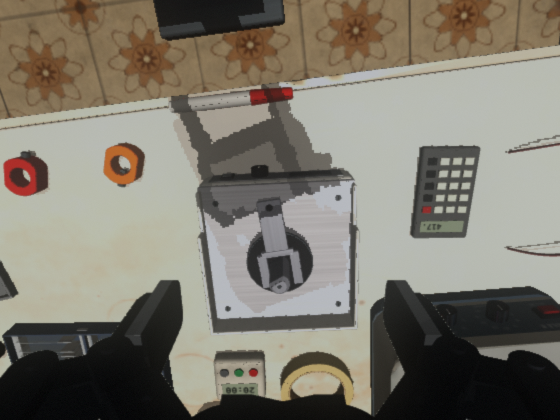

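The wrist view shows the drive with the fork tail at about (268,205) and the prongs at about (281,285), slightly yawed relative to the housing. I'll rectify the picture at the fork's top height to measure this.

```bash
cat >> h.py <<'E'
def rect(p,c,z,w=.14,n=560):
    # metric view in world axes: up = +x, left = +y ; returns image, n/w px per m
    W=[[c[0]+a*w/2,c[1]+b*w/2,z] for a,b in((1,1),(1,-1),(-1,-1),(-1,1))]
    H=cv2.getPerspectiveTransform(np.float32([pix(p,x) for x in W]),np.float32([[0,0],[n,0],[n,n],[0,n]]))
    return cv2.warpPerspective(p['image'][:,:,::-1],H,(n,n),flags=cv2.INTER_CUBIC)
E
python3 - <<'E'
from h import *
p=cam('wrist'); c=[.52,.125]
a=rect(p,c,.080,.14,400); b=rect(p,c,.054,.20,400)
cv2.imwrite('pics/r1.png',np.hstack([a,b]))
E
```

```text
(no output)
```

View pics/r1.png

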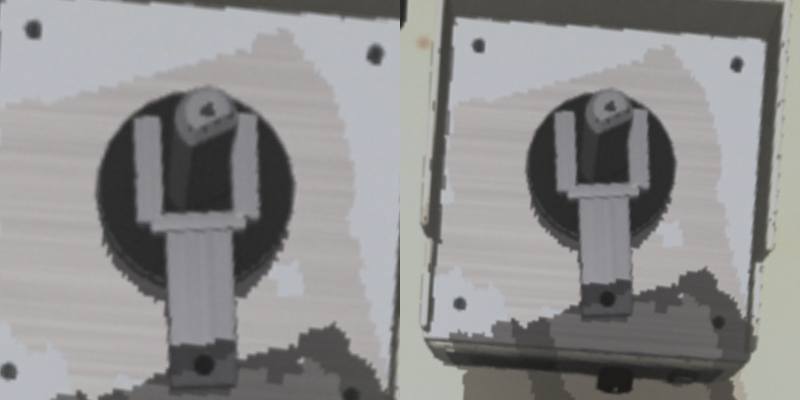

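Fork: origin about (0.528,0.1255), yaw about +0.025. Drive: centre about (0.528,0.126), yaw about -0.073. The spindle flat is about 0.4 rad off. Next I approach the fork tail.

```bash
python3 - <<'E'
from h import *
plan([.478,.1243,.071],3.167)
E
```

```text
shift [-0.0429 -0.0129  0.1993] turn -0.143 rows 4.0 1.0
```

Request:
step_arm(
  series=[-0.02,-0.006,0.05,-0.143,-0.043,-0.013,0.1,-0.143,-0.043,-0.013,0.15,-0.143,-0.043,-0.013,0.165,-0.143,-0.043,-0.013,0.165,-0.143],
  gripper=0.65,
)

```text
time: 4.05
tool_pos: [0.4778, 0.1235, 0.1049]
tcp_rot: [0.038, -3.139, 0.001]
wrist_force: [1.0, -0.3, 0.2]
width: 0.649
grip_force: 0.0
```

```bash
python3 - <<'E'
from h import *
p=cam('wrist'); print(p['s']['tool_pos'],p['s']['width'])
a=rect(p,[.5,.125],.080,.14,500); cv2.imwrite('pics/r2.png',a)
for l,z in [('fork_grip',.077),('fork_mid',.074)]:
    print(l,[(np.round(d['point'],1),round(d['score'],2),atz(p,d['point'],z)[:2]) for d in viewer.spot_point(p,l)[:2]])
plan([.478,.1243,.071],3.167)
E
```

```text
[0.47777165 0.12350029 0.10485638] 0.6490991044179699
fork_grip []
fork_mid [(array([283.8, 291.5]), 0.83, array([0.50102727, 0.12550158]))]
shift [0.0025 0.0004 0.0368] turn -0.002 rows 1.0 1.0
```

View pics/r2.png

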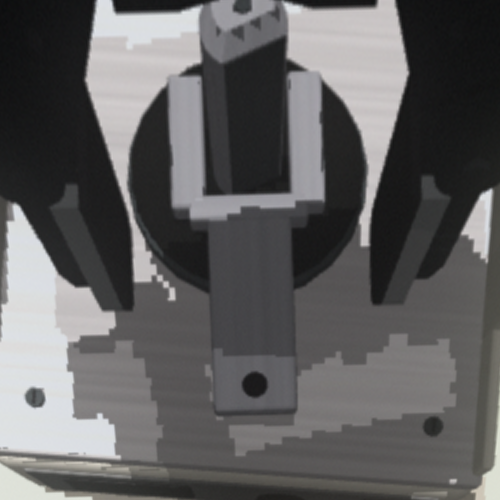

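The fork tail is centred between the fingers, with its end at (255,412) in the rectified view. I'll go down, grip and lift.

Request:
step_arm(
  series=[0.0025,0,0.034,0,0.0025,0,0.034,0,0.0025,0,0.034,0],
)

```text
time: 4.58
tool_pos: [0.4772, 0.1235, 0.0731]
tcp_rot: [-0.037, 3.139, 0.001]
wrist_force: [0.1, -0.2, 0.5]
width: 0.649
grip_force: 0.0
```

Request:
step_arm(
  series=[0,0,0,0,0,0,0,0,0,0,0,0,0,0,0,0],
  gripper=0.0,
  newtons=50,
)

```text
time: 5.08
tool_pos: [0.4769, 0.1233, 0.0719]
tcp_rot: [-0.036, 3.139, 0.001]
wrist_force: [0.8, -0.0, 2.8]
width: 0.256
grip_force: 51.2
```

Request:
step_arm(
  series=[0,0,-0.015,0,0,0,-0.04,0,0,0,-0.075,0,0,0,-0.1,0,0,0,-0.1,0],
)

```text
time: 5.7
tool_pos: [0.4776, 0.1235, 0.1741]
tcp_rot: [-0.036, 3.136, 0.001]
wrist_force: [0.1, -0.4, -0.5]
width: 0.255
grip_force: 51.0
```

```bash
python3 - <<'E'
from h import *
np.set_printoptions(precision=4,suppress=True)
p=cam('top'); c=[.50,-.32]
cv2.imwrite('pics/r3.png',rect(p,c,.010,.24,480))
for l,z in [('tray',0),('long_pocket',.004),('collar',.026),('screw',.015)]:
    print(l,[(np.round(d['point'],1),round(d['score'],2),atz(p,d['point'],z)[:2]) for d in viewer.spot_point(p,l)[:2]])
P,M=tool(); print(P,monitor.read_state()['width'])
plan([.44,-.20,.19],3.27)
E
```

```text
tray [(array([376.1, 236.7]), 0.68, array([ 0.4997, -0.3258])), (array([171.1, 233.8]), 0.44, array([0.4968, 0.328 ]))]
long_pocket [(array([365.2, 236.1]), 0.76, array([ 0.5009, -0.2901]))]
collar [(array([321.4, 260.7]), 0.64, array([ 0.4214, -0.1491])), (array([387.1, 238.4]), 0.56, array([ 0.4944, -0.3537]))]
screw [(array([394.8, 247.2]), 0.61, array([ 0.4674, -0.3809])), (array([320.6, 272.9]), 0.57, array([ 0.383 , -0.1482]))]
[0.4747 0.1229 0.1696] 0.2608682369970964
shift [ 0.0422 -0.322  -0.0201] turn -0.105 rows 6.0 1.0
```

Request:
step_arm(
  series=[0,-0.06,0,-0.1,0,-0.12,-0.005,-0.1,0,-0.18,-0.01,-0.1,0,-0.24,-0.015,-0.1,0,-0.3,-0.02,-0.1,0,-0.36,-0.02,-0.1,0,-0.36,-0.02,-0.1],
)

```text
time: 6.82
tool_pos: [0.4835, -0.2404, 0.19]
tcp_rot: [0.185, -3.134, 0.0]
wrist_force: [0.0, -0.2, -0.9]
width: 0.261
grip_force: 51.0
```

```bash
python3 - <<'E'
from h import *
np.set_printoptions(precision=4,suppress=True)
p=cam('wrist'); c=[.50,-.31]
np.savez('w3.npz',image=p['image'],W=p['W'],intrinsics=p['intrinsics'])
cv2.imwrite('pics/r4.png',np.hstack([rect(p,c,.012,.24,400),rect(p,c,.026,.24,400)]))
for l,z in [('tray',0),('long_pocket',.004),('collar',.026),('collar',.004),('screw',.015),('fork_mid',.17),('bush',.018)]:
    print(l,[(np.round(d['point'],1),round(d['score'],2),atz(p,d['point'],z)[:2]) for d in viewer.spot_point(p,l)[:2]])
print(tool()[0],yaw(tool()[1]))
E
```

```text
tray [(array([195.7, 188.9]), 0.76, array([ 0.5001, -0.3224])), (array([285.6, 329.6]), 0.4, array([ 0.6501, -0.2167]))]
long_pocket [(array([235.1, 202.9]), 0.62, array([ 0.5085, -0.2831]))]
collar [(array([381.4, 114.1]), 0.86, array([ 0.4099, -0.1656])), (array([509.6, 133.6]), 0.68, array([ 0.4128, -0.0546]))]
collar [(array([381.4, 114.1]), 0.86, array([ 0.4104, -0.1596])), (array([509.6, 133.6]), 0.68, array([ 0.4135, -0.0406]))]
screw [(array([404.6,  84.8]), 0.98, array([ 0.3845, -0.1481])), (array([145.1, 144.3]), 0.93, array([ 0.4601, -0.3652]))]
fork_mid [(array([283.8, 330. ]), 0.97, array([ 0.5236, -0.2343])), (array([236.9, 206.8]), 0.34, array([ 0.4568, -0.2648]))]
bush [(array([158.3, 234.1]), 0.98, array([ 0.5437, -0.352 ]))]
[ 0.4844 -0.2354  0.1911] -3.016381260877892
```

View pics/r4.png

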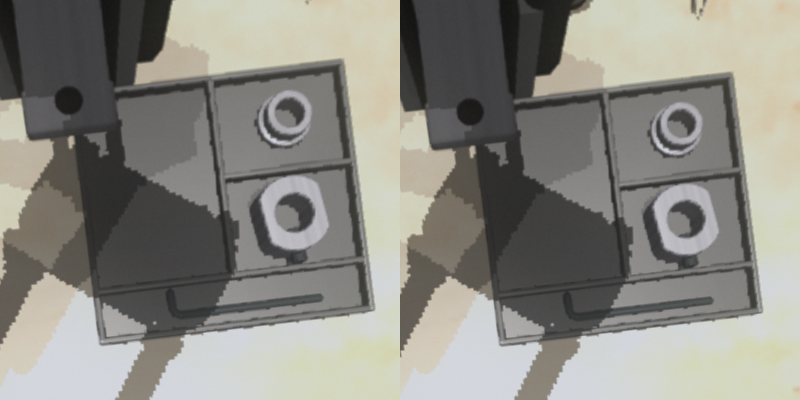

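The crop confirms the grey steel collar in the tray's front-right compartment: it has spanner flats, and the screw shows at (297,257). Nearby are the bush at (287,117) and the hex key along (250,305). The long compartment centre is about (0.509,-0.282) and the tray yaw is about 0.124.

```bash
python3 - <<'E'
from h import *
p=cam('wrist')
for l,z in [('fork_mid',tool()[0][2]+.002),('fork_grip',tool()[0][2]+.005),('long_pocket',.004)]:
    print(l,[(np.round(d['point'],1),round(d['score'],2),atz(p,d['point'],z)[:2]) for d in viewer.spot_point(p,l)[:2]])
print(tool()[0]); plan([.483,-.285,.006],3.2656)
E
```

```text
fork_mid [(array([281.9, 330. ]), 0.63, array([ 0.50807385, -0.23203357]))]
fork_grip [(array([282.2, 283.9]), 0.71, array([ 0.48215843, -0.23513687]))]
long_pocket [(array([232.4, 204.8]), 0.78, array([ 0.51265099, -0.2803542 ]))]
[ 0.48451144 -0.23617582  0.19142315]
shift [ 0.0076 -0.0482  0.1854] turn 0.0 rows 4.0 1.0
```

Request:
step_arm(
  series=[0.0076,-0.048,0.03,0,0.0076,-0.048,0.085,0,0.0076,-0.048,0.13,0,0.0076,-0.048,0.16,0,0.0076,-0.048,0.172,0,0.0076,-0.048,0.172,0],
)

```text
time: 8.18
tool_pos: [0.4825, -0.2851, 0.0189]
tcp_rot: [0.194, -3.135, -0.001]
wrist_force: [-0.6, 0.5, 0.1]
width: 0.261
grip_force: 51.0
```

```bash
python3 - <<'E'
from h import *
print(monitor.read_state()['time'],tool()[0]); plan([.483,-.285,.006],3.2656)
E
```

```text
8.175 [ 0.48252623 -0.28507222  0.01894325]
shift [-0.0005  0.      0.0129] turn -0.001 rows 1.0 1.0
```

Request:
step_arm(
  series=[0,0,0.008,0,0,0,0.012,0,0,0,0.012,0,0,0,0.012,0],
)

```text
time: 8.68
tool_pos: [0.483, -0.2855, 0.0077]
tcp_rot: [-0.193, 3.135, -0.001]
wrist_force: [-0.8, -0.0, -1.2]
width: 0.262
grip_force: 51.0
```

Request:
step_arm(
  series=[0,0,0,0,0,0,0,0,0,0,0,0],
  gripper=0.4,
)

```text
time: 9.05
tool_pos: [0.4828, -0.2854, 0.0074]
tcp_rot: [-0.193, 3.135, -0.0]
wrist_force: [-0.4, -0.2, -0.2]
width: 0.4
grip_force: 0.0
```

Request:
step_arm(
  series=[0,0,0,0,0,0,-0.03,0,0.005,0.01,-0.08,0,0.02,0.02,-0.14,0,0.02,0.02,-0.18,0,0.02,0.02,-0.18,0],
)

```text
time: 9.8
tool_pos: [0.463, -0.2696, 0.1923]
tcp_rot: [-0.193, 3.128, -0.009]
wrist_force: [0.3, -0.2, -0.1]
width: 0.402
grip_force: 0.0
```

```bash
python3 - <<'E'
from h import *
p=cam('wrist')
for l,z in [('fork_mid',.004),('long_pocket',.004),('collar',.004),('screw',.015)]:
    print(l,[(np.round(d['point'],1),round(d['score'],2),atz(p,d['point'],z)[:2]) for d in viewer.spot_point(p,l)[:2]])
print(p['s']['time'],tool()[0])
cv2.imwrite('pics/r5.png',np.hstack([rect(p,[.5,-.31],.010,.20,400),rect(p,[.485,-.36],.026,.08,400)]))
E
```

```text
fork_mid [(array([265.7, 223.8]), 0.65, array([ 0.50885183, -0.28137572]))]
long_pocket [(array([263.7, 225. ]), 0.78, array([ 0.51037334, -0.28321496]))]
collar [(array([186.6, 196.1]), 0.91, array([ 0.48986832, -0.36057494])), (array([530.6, 158.9]), 0.83, array([ 0.41372511, -0.04377842]))]
screw [(array([175.3, 168.7]), 0.95, array([ 0.46135236, -0.36897869])), (array([433., 111.]), 0.83, array([ 0.38294074, -0.14923969]))]
9.8 [ 0.45921329 -0.26716694  0.18507197]
```

View pics/r5.png

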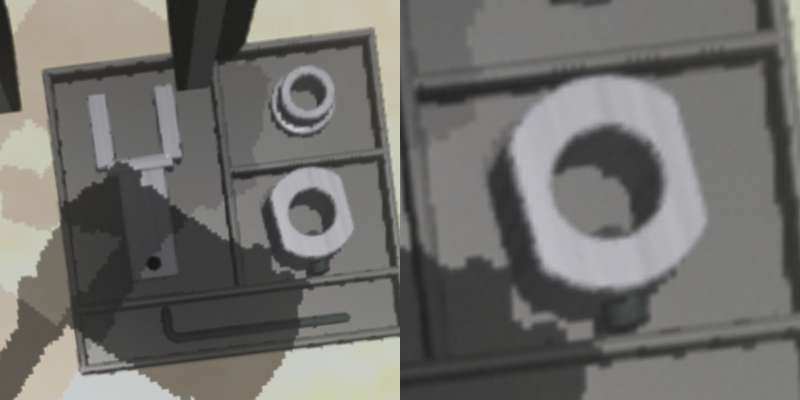

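The fork lies flat and centred in the long compartment, with its mid within 2 mm. The collar is at about (0.489,-0.361), yaw about 0.25. Now to the spindle.

```bash
python3 - <<'E'
from h import *
print(tool()[0]); plan([.51,.125,.225],1.88)
E
```

```text
[ 0.45921329 -0.26716694  0.18507197]
shift [-0.0985  0.3831 -0.0393] turn 1.385 rows 7.0 8.0
```

Request:
step_arm(
  series=[-0.013,0.05,-0.01,0.18,-0.026,0.1,-0.02,0.36,-0.039,0.15,-0.03,0.54,-0.052,0.2,-0.039,0.72,-0.065,0.25,-0.039,0.9,-0.078,0.3,-0.039,1.08,-0.09,0.345,-0.039,1.26,-0.098,0.383,-0.039,1.385],
  gripper=0.6,
)

```text
time: 11.05
tool_pos: [0.5098, 0.126, 0.2243]
tcp_rot: [-1.857, -2.531, 0.004]
wrist_force: [0.6, 0.0, 0.0]
width: 0.603
grip_force: 0.0
```

Request:
step_arm(
  series=[0,0,0,0,0,0,0,0,0,0,0,0],
)

```text
time: 11.42
tool_pos: [0.5102, 0.1231, 0.2255]
tcp_rot: [-1.853, -2.536, 0.002]
wrist_force: [-0.2, -0.6, -0.5]
width: 0.6
grip_force: 0.0
```

```bash
python3 - <<'E'
from h import *
p=cam('wrist'); print(p['s']['tool_pos'],yaw(tool()[1]),p['s']['time'])
for l,z in [('drive',0),('dshaft',0.0)]:
    print(l,[(np.round(d['point'],1),round(d['score'],2),atz(p,d['point'],z)[:2]) for d in viewer.spot_point(p,l)[:2]])
c=[.528,.126]
cv2.imwrite('pics/r6.png',np.hstack([rect(p,c,.120,.06,400),rect(p,c,.074,.10,400)]))
E
```

```text
[0.51024678 0.12305794 0.22553198] 1.8788317181187004 11.425
drive [(array([299.8, 178.8]), 0.94, array([0.52949126, 0.12451762]))]
dshaft []
```

View pics/r6.png

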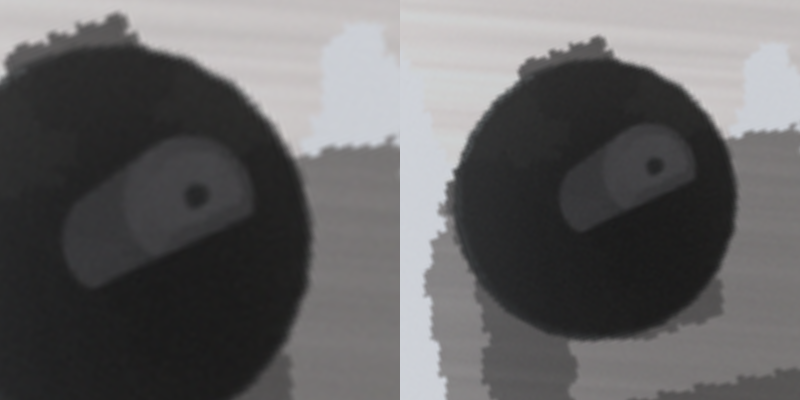

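The spindle axis is about (0.5287,0.1266); the centre hole shows at (196,195). The flat's edge runs from (250,210) to (155,250), so the spindle yaw is about +0.40 and it must turn about -0.47 rad.

```bash
python3 - <<'E'
from h import *
plan([.5304,.1274,.088],1.97)
E
```

```text
shift [-0.002   0.0202  0.1382] turn -0.092 rows 3.0 1.0
```

Request:
step_arm(
  series=[-0.002,0.02,0.03,-0.092,-0.002,0.02,0.06,-0.092,-0.002,0.02,0.09,-0.092,-0.002,0.02,0.12,-0.092,-0.002,0.02,0.138,-0.092,-0.002,0.02,0.138,-0.092],
)

```text
time: 12.32
tool_pos: [0.5291, 0.1277, 0.0869]
tcp_rot: [-1.734, -2.617, 0.003]
wrist_force: [-0.2, -0.5, -0.2]
width: 0.603
grip_force: 0.0
```

Request:
step_arm(
  series=[0,0,0,0,0,0,0,0,0,0,0,0,0,0,0,0,0,0,0,0],
  gripper=0.0,
  newtons=30,
)

```text
time: 12.95
tool_pos: [0.5292, 0.1278, 0.0898]
tcp_rot: [-1.733, -2.619, 0.003]
wrist_force: [-6.7, -2.5, 6.0]
width: 0.178
grip_force: 30.5
```

```bash
python3 - <<'E'
from h import *
s=monitor.read_state(); print(s['tool_pos'],yaw(tool()[1]),s['wrist_force'],s['torque'],s['width'],s['grip_force'])
plan([.5286+.002*np.cos(-.073),.1266+.002*np.sin(-.073),.088],np.pi/2-.073)
E
```

```text
[0.52921676 0.12775005 0.08982331] 1.9722815322525484 [-6.6778548  -2.5180581   6.03853412] [-0.43194829  0.93766155  0.09233489] 0.17769371905379153 30.533023516181856
shift [-0.0017  0.0008  0.0018] turn 0.474 rows 1.0 3.0
```

Request:
step_arm(
  series=[0,0,0,0.12,0,0,0,0.24,0,-0.001,0,0.36,-0.001,-0.001,0,0.475,-0.001,-0.001,0,0.475,-0.001,-0.001,0,0.475,-0.001,-0.001,0,0.475],
)

```text
time: 13.82
tool_pos: [0.5302, 0.127, 0.0898]
tcp_rot: [2.299, 2.14, 0.001]
wrist_force: [-3.7, -1.1, 5.5]
width: 0.178
grip_force: 30.2
```

```bash
python3 - <<'E'
from h import *
s=monitor.read_state(); print(s['tool_pos'],yaw(tool()[1])-np.pi/2,s['wrist_force'],s['torque'],s['width'],s['grip_force'])
E
```

```text
[0.53021289 0.12703042 0.08984505] -0.07138544450247952 [-3.71286887 -1.11477495  5.48615506] [-0.26954735  0.5543003  -0.04001341] 0.17802581511986088 30.18935960921226
```

Request:
step_arm(
  series=[0,0,0,0,0,0,0,0,0,0,0,0],
  gripper=0.6,
)

```text
time: 14.2
tool_pos: [0.5298, 0.1272, 0.0882]
tcp_rot: [2.301, 2.138, 0.0]
wrist_force: [0.5, -1.0, -0.8]
width: 0.602
grip_force: 0.0
```

Request:
step_arm(
  series=[0,0,-0.03,0,0,0,-0.08,0,0,0,-0.13,0,0,0,-0.13,0,0,0,-0.13,0],
  gripper=0.8,
)

```text
time: 14.82
tool_pos: [0.5295, 0.1271, 0.2179]
tcp_rot: [-2.302, -2.138, 0.0]
wrist_force: [-0.4, -0.1, -0.6]
width: 0.795
grip_force: 0.0
```

```bash
python3 - <<'E'
from h import *
p=cam('wrist'); c=[.528,.126]
print(p['s']['tool_pos'],p['s']['time'])
g=cv2.cvtColor(rect(p,c,.120,.04,400),cv2.COLOR_BGR2GRAY); cv2.imwrite('r7.png',g)
# spindle vs dark disc: threshold, hull, longest straight edges
m=(cv2.GaussianBlur(g,(0,0),3)>cv2.threshold(g,0,255,cv2.THRESH_OTSU)[0]).astype('uint8')
cs,_=cv2.findContours(m,cv2.RETR_EXTERNAL,cv2.CHAIN_APPROX_NONE)
for k in sorted(cs,key=cv2.contourArea)[-2:]:
    a=cv2.approxPolyDP(cv2.convexHull(k),4,True)[:,0]
    print(cv2.contourArea(k),a.tolist())
plan([.489,-.361,.13],.25)
plan([.44,-.34,.2],.25)
E
```

```text
[0.52946953 0.1270757  0.21792907] 14.825
30434.0 [[399, 0], [399, 399], [255, 399], [291, 0]]
shift [-0.4895 -0.0035  0.0871] turn 1.247 rows 8.0 7.0
shift [-0.4722 -0.0541  0.0172] turn 1.247 rows 8.0 7.0
```

```bash
python3 - <<'E'
from h import *
p=cam('wrist'); save(p,'w7.png',(140,100,420,310),2.8)
E
```

```text
(no output)
```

View pics/w7.png

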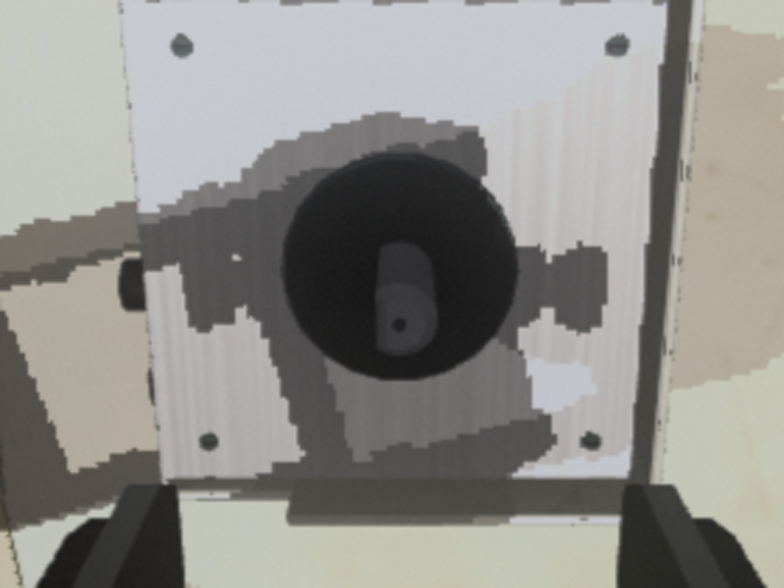

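The flat now faces left in this view, towards the knob at (133,285), so it is square to the open front. The spindle top is at about (399,324). On to the collar.

Request:
step_arm(
  series=[-0.06,0,0,0.16,-0.12,-0.001,0,0.32,-0.18,-0.001,0,0.48,-0.24,-0.002,0,0.64,-0.3,-0.002,0.02,0.8,-0.36,-0.003,0.04,0.96,-0.42,-0.003,0.06,1.12,-0.48,-0.0035,0.07,1.247],
  gripper=0.6,
)

```text
time: 15.92
tool_pos: [0.4887, -0.3513, 0.1447]
tcp_rot: [-3.114, -0.384, 0.006]
wrist_force: [0.8, -0.3, 0.9]
width: 0.599
grip_force: 0.0
```

Request:
step_arm(
  series=[0,0,0,0,0,0,0,0,0,0,0,0],
)

```text
time: 16.3
tool_pos: [0.4908, -0.3492, 0.148]
tcp_rot: [-3.116, -0.394, 0.001]
wrist_force: [0.2, 0.5, 0.2]
width: 0.603
grip_force: 0.0
```

```bash
python3 - <<'E'
from h import *
p=cam('wrist'); print(p['s']['tool_pos'],yaw(tool()[1]),p['s']['time'])
for l,z in [('collar',.004),('screw',.015),('fork_mid',.004),('long_pocket',.004)]:
    print(l,[(np.round(d['point'],1),round(d['score'],2),atz(p,d['point'],z)[:2]) for d in viewer.spot_point(p,l)[:2]])
c=[.487,-.361]
cv2.imwrite('pics/r8.png',np.hstack([rect(p,c,.026,.08,400),rect(p,c,.015,.08,400)]))
E
```

```text
[ 0.49084656 -0.34923809  0.14798696] 0.25201220371669686 16.3
collar [(array([ 46.9, 227. ]), 0.98, array([ 0.4136519 , -0.15819654])), (array([298.8, 200.2]), 0.9, array([ 0.49117075, -0.36249887]))]
screw [(array([ 30.7, 252.2]), 0.96, array([ 0.39282435, -0.15234258])), (array([298.9, 235.7]), 0.9, array([ 0.46435843, -0.36941232]))]
fork_mid [(array([206.8, 153.4]), 0.84, array([ 0.51071296, -0.28036802]))]
long_pocket [(array([208.2, 155.3]), 0.69, array([ 0.50948263, -0.28174163]))]
```

View pics/r8.png

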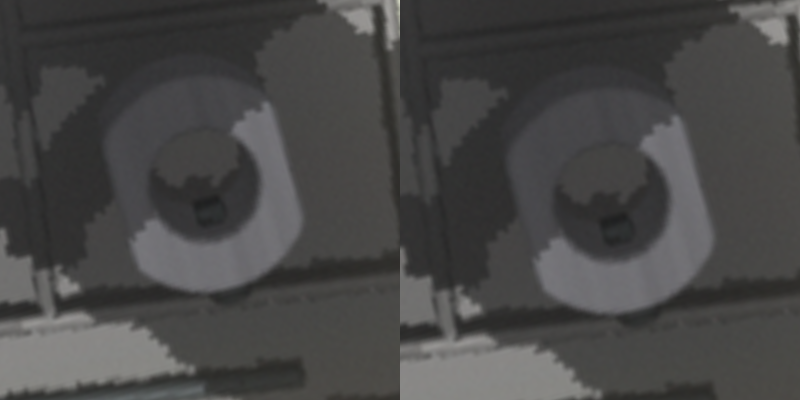

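The collar is confirmed: bore centre at (204,186) in the rectified view, i.e. (0.4902,-0.3618), yaw about 0.28, with the screw on its -x side.

```bash
python3 - <<'E'
from h import *
plan([.4902,-.3618,.011],.28)
E
```

```text
shift [-0.004   0.0111  0.1379] turn -0.029 rows 3.0 1.0
```

Request:
step_arm(
  series=[-0.004,0.012,0.04,-0.03,-0.004,0.012,0.08,-0.03,-0.004,0.012,0.11,-0.03,-0.004,0.012,0.13,-0.03,-0.004,0.012,0.138,-0.03,-0.004,0.012,0.138,-0.03,-0.004,0.012,0.138,-0.03],
  gripper=0.54,
)

```text
time: 17.42
tool_pos: [0.4909, -0.3642, 0.0118]
tcp_rot: [3.109, 0.438, 0.003]
wrist_force: [-0.3, 0.1, 0.2]
width: 0.538
grip_force: 0.0
```

```bash
python3 - <<'E'
from h import *
s=monitor.read_state(); print(s['wrist_force'],s['q']); plan([.4902,-.3618,.011],.28)
E
```

```text
[-0.28744481  0.05054578  0.15246564] [-6.79042706e-01  3.63439262e-01  1.91899173e+00  8.41542781e-06
  8.56607281e-01  6.11878854e-01]
shift [-0.     -0.0025  0.0008] turn -0.0 rows 1.0 1.0
```

Request:
step_arm(
  series=[0,-0.002,0,0,0,-0.002,0,0],
)

```text
time: 17.68
tool_pos: [0.4896, -0.3616, 0.0111]
tcp_rot: [3.11, 0.438, 0.001]
wrist_force: [0.0, -0.7, -0.5]
width: 0.536
grip_force: 0.0
```

Request:
step_arm(
  series=[0,0,0,0,0,0,0,0,0,0,0,0,0,0,0,0],
  gripper=0.0,
  newtons=80,
)

```text
time: 18.18
tool_pos: [0.4899, -0.3619, 0.0113]
tcp_rot: [3.11, 0.438, 0.001]
wrist_force: [-0.3, 0.1, 5.6]
width: 0.394
grip_force: 81.2
```

Request:
step_arm(
  series=[0,0,-0.02,0,0,0,-0.06,0,0,0,-0.12,0,0,0,-0.16,0,0,0,-0.16,0,0,0,-0.16,0],
)

```text
time: 18.92
tool_pos: [0.4886, -0.3609, 0.1696]
tcp_rot: [-3.11, -0.438, 0.002]
wrist_force: [-1.1, 0.8, -1.8]
width: 0.399
grip_force: 80.4
```

```bash
python3 - <<'E'
from h import *
p=cam('wrist'); P,M=tool(p['s']); print(P,yaw(M),p['s']['width'])
T=np.eye(4);T[:3,:3]=M;T[:3,3]=P
for l,dz in [('collar',-.008),('screw',.003)]:
    for d in viewer.spot_point(p,l)[:3]: print(l,np.round(d['point'],1),round(d['score'],2),np.round((np.linalg.inv(T)@np.append(atz(p,d['point'],P[2]+dz),1))[:3],4))
plan([.5285,.1266,.19],-.073)
E
```

```text
[ 0.48855216 -0.36091932  0.169619  ] 0.27977666261683654 0.3985329651048562
collar [285.1 280.4] 0.74 [-0.0014  0.0006  0.008 ]
collar [ 47.  208.7] 0.68 [ 0.0345 -0.105   0.0081]
screw [ 30.5 232.6] 0.94 [ 0.0276 -0.1065 -0.0029]
screw [283.3 339.1] 0.79 [-0.0263 -0.0002 -0.003 ]
screw [201.4 139.1] 0.39 [ 0.0663 -0.0318 -0.003 ]
shift [ 0.1735 -0.4569 -0.021 ] turn 0.353 rows 8.0 2.0
```

```bash
python3 - <<'E'
from h import *
p=cam('top')  # intrinsics of wrist below
w=cam('wrist')
T=np.eye(4); y=1.4985; T[:3,:3]=[[np.cos(y),np.sin(y),0],[np.sin(y),-np.cos(y),0],[0,0,-1]]; T[:3,3]=[.5295,.1271,.2179]
w['W']=T@np.array(w['hand_eye']); print(atz(w,(282.5,215.7),.12))
hs=[(181,45),(617,45),(208,441),(590,441)]
print(np.mean([atz(w,(a/2.8+140,b/2.8+100),.054) for a,b in hs],axis=0))
E
```

```text
[0.52886122 0.12665369 0.12      ]
[0.52883998 0.12631066 0.054     ]
```

Request:
step_arm(
  series=[0.022,-0.057,-0.003,0.12,0.044,-0.114,-0.006,0.24,0.066,-0.171,-0.009,0.353,0.088,-0.228,-0.012,0.353,0.11,-0.285,-0.015,0.353,0.13,-0.342,-0.018,0.353,0.152,-0.4,-0.02,0.353,0.172,-0.454,-0.021,0.353],
)

```text
time: 20.18
tool_pos: [0.5288, 0.1244, 0.1908]
tcp_rot: [3.139, -0.114, -0.001]
wrist_force: [1.1, -0.6, -1.0]
width: 0.397
grip_force: 80.5
```

Request:
step_arm(
  series=[0,0,0.01,0,0,0,0.02,0,0,0,0.02,0],
)

```text
time: 20.55
tool_pos: [0.5278, 0.1209, 0.1692]
tcp_rot: [3.138, -0.117, -0.006]
wrist_force: [-0.5, -0.3, -1.2]
width: 0.398
grip_force: 80.7
```

```bash
python3 - <<'E'
from h import *
s=monitor.read_state(); print(s['tool_pos'],yaw(tool()[1]),s['q'],s['wrist_force']); plan([.5283,.1266,.132],-.073)
E
```

```text
[0.52782448 0.12088736 0.16922135] -0.0746782274099886 [ 1.79358587e-01  6.31497039e-02  1.95435584e+00 -3.65900815e-04
  1.12818203e+00  1.82498792e+00] [-0.54649051 -0.2575727  -1.24496754]
shift [ 0.0002 -0.0058  0.0372] turn -0.002 rows 1.0 1.0
```

Request:
step_arm(
  series=[0.0006,-0.0055,0.015,0,0.0006,-0.0055,0.026,0,0.0006,-0.0055,0.026,0,0.0006,-0.0055,0.026,0],
)

```text
time: 21.05
tool_pos: [0.5303, 0.1276, 0.1454]
tcp_rot: [3.139, -0.115, -0.0]
wrist_force: [-0.2, -0.2, -1.9]
width: 0.402
grip_force: 80.7
```

```bash
python3 - <<'E'
from h import *
s=monitor.read_state(); print(s['tool_pos'],yaw(tool()[1]),s['wrist_force'],s['torque']); plan([.5287,.1265,.132],-.073)
E
```

```text
[0.53032504 0.1275988  0.14535033] -0.07346607925263088 [-0.20222279 -0.15586238 -1.86461708] [-0.05496499  0.02422225 -0.04589403]
shift [-0.0015  0.0012  0.0134] turn -0.0 rows 1.0 1.0
```

Request:
step_arm(
  series=[-0.0013,0.001,0.008,0,-0.0013,0.001,0.013,0,-0.0013,0.001,0.013,0,-0.0013,0.001,0.013,0],
)

```text
time: 21.55
tool_pos: [0.529, 0.1269, 0.1324]
tcp_rot: [-3.139, 0.115, -0.0]
wrist_force: [0.4, 0.6, -2.1]
width: 0.396
grip_force: 80.7
```

```bash
python3 - <<'E'
from h import *
for i in range(3):
    cam('top'); s=monitor.read_state(); print(s['tool_pos'],s['wrist_force'],s['torque']); plan([.5287,.1265,.132],-.073)
E
```

```text
[0.5290448 0.1269349 0.1325324] [-0.67173913  0.27549431 -0.67869421] [ 0.008481   -0.02315119 -0.07014946]
shift [-0.0003  0.0005  0.0005] turn -0.0 rows 1.0 1.0
[0.52911163 0.12696267 0.13257817] [-0.17912858  0.31930591 -0.97201439] [-0.02298828 -0.00077368 -0.00314942]
shift [-0.0004  0.0005  0.0006] turn -0.0 rows 1.0 1.0
[0.52912435 0.12693898 0.13264543] [-0.44224634 -0.21255014 -1.92832859] [ 0.01066545 -0.00987207 -0.00773054]
shift [-0.0004  0.0005  0.0006] turn -0.0 rows 1.0 1.0
```

Request:
step_arm(
  series=[-0.0004,0.0005,0.002,0,-0.0004,0.0005,0.004,0,-0.0004,0.0005,0.006,0,-0.0004,0.0005,0.008,0,-0.0004,0.0005,0.01,0,-0.0004,0.0005,0.01,0],
)

```text
time: 22.45
tool_pos: [0.529, 0.126, 0.1224]
tcp_rot: [3.139, -0.115, 0.002]
wrist_force: [1.8, -2.2, -1.8]
width: 0.395
grip_force: 80.7
```

```bash
python3 - <<'E'
from h import *
s=monitor.read_state(); print(s['tool_pos'],s['wrist_force'],s['torque'])
E
```

```text
[0.52896724 0.12602994 0.12236446] [ 1.7690915  -2.20460301 -1.78917936] [-0.34870192 -0.33702947  0.03456311]
```

The collar is going over the spindle with little force, so I'll continue down.

Request:
step_arm(
  series=[0.0003,0.0003,0.005,0,0.0003,0.0003,0.01,0,0.0003,0.0003,0.015,0,0.0003,0.0003,0.02,0,0.0003,0.0003,0.025,0,0.0003,0.0003,0.03,0,0.0003,0.0003,0.036,0,0.0003,0.0003,0.036,0],
)

```text
time: 23.45
tool_pos: [0.5289, 0.1258, 0.0855]
tcp_rot: [3.139, -0.115, 0.001]
wrist_force: [4.2, -4.9, -3.1]
width: 0.399
grip_force: 80.5
```

```bash
python3 - <<'E'
from h import *
s=monitor.read_state(); print(s['tool_pos'],s['wrist_force'],s['torque'])
E
```

```text
[0.52891462 0.12579431 0.08552024] [ 4.18692245 -4.89959215 -3.05787852] [-0.84171572 -0.7153463   0.02139196]
```

Request:
step_arm(
  series=[0.0005,0.0005,0.003,0,0.0005,0.0005,0.006,0,0.0005,0.0005,0.009,0,0.0005,0.0005,0.012,0,0.0005,0.0005,0.012,0,0.0005,0.0005,0.012,0],
)

```text
time: 24.2
tool_pos: [0.5291, 0.1258, 0.0745]
tcp_rot: [-3.139, 0.115, 0.0]
wrist_force: [-0.0, -1.6, 4.3]
width: 0.395
grip_force: 81.5
```

```bash
python3 - <<'E'
from h import *
s=monitor.read_state(); print(s['tool_pos'],s['wrist_force'],s['torque'])
E
```

```text
[0.52906137 0.12578315 0.07450874] [-0.04090451 -1.6400208   4.31703173] [-0.35601597  0.06285255  0.00609265]
```

Request:
step_arm(
  series=[0,0,0.003,0,0,0,0.005,0,0,0,0.005,0,0,0,0.005,0],
)

```text
time: 24.7
tool_pos: [0.5293, 0.1258, 0.0731]
tcp_rot: [-3.139, 0.115, 0.001]
wrist_force: [-10.9, -4.0, 27.0]
width: 0.4
grip_force: 84.1
```

```bash
python3 - <<'E'
from h import *
s=monitor.read_state(); print(s['tool_pos'],s['wrist_force'],s['torque'])
E
```

```text
[0.52926683 0.12582774 0.07305559] [-10.87967583  -3.95456332  26.98480371] [-0.72544288  1.73927847 -0.01028475]
```

The disc is on its stop: TCP z is 0.0731, as expected, with 27 N of push and the grip holding. Handing in.

Request:
step_arm(
  series=[0,0,0,0,0,0,0,0,0,0,0,0],
)

```text
time: 25.08
tool_pos: [0.5293, 0.1258, 0.0731]
tcp_rot: [-3.139, 0.115, 0.0]
wrist_force: [-10.0, -2.7, 27.0]
width: 0.398
grip_force: 84.1
```

```bash
python3 - <<'E'
from h import *
s=monitor.read_state(); print(s['tool_pos'],s['wrist_force'],s['grip_force'])
p=cam('top'); print([(np.round(d['point'],1),round(d['score'],2),atz(p,d['point'],.004)[:2]) for d in viewer.spot_point(p,'fork_mid')[:2]])
print(job.finish_job())
E
```

```text
[0.5292851  0.12582317 0.07308583] [-9.9727322  -2.66293735 27.04055223] 84.07295158132911
[(array([361.7, 231.5]), 0.63, array([ 0.51527907, -0.27892931])), (array([170.9, 231.9]), 0.17, array([0.50271095, 0.32774823]))]
the job is handed in; nothing more can be done
None
```

I handed the job in at about 25 s, with no verdict shown: the fork lies flat in the long compartment, the spindle flat faces the open front, and the collar is on the spindle with its screw on the flat, gripped at 84 N and holding the disc on its stop.

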